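# Take the pile apart onto its rests

### The arm

A 7-joint arm with a two-finger parallel gripper is mounted at the origin on a cart in front of the work surface, level with it; the furniture and walls round the work are solid. World frame = base frame: x ahead of the robot, y to its left, z up, the work surface at z = 0. Lengths are in m, angles in rad, forces in N, time in s.
With the tool pointing down it reaches from about 0.4 to 0.85 m from the base axis. Payload 4.5 kg.
Tool frame: the origin (TCP) lies on the centre line of the jaws, within the pads' length; the fingertips stand r.tip_reach ahead of it and the grasp point (between the pads) lies 3 mm ahead of it (r.tip_reach is the distance from the TCP to the fingertips, in m); z points along the fingers, y is the line along which they close (so a half turn about z gives the same grasp; the last joint's range is limited). The gripper opens to 88 mm and grips with 3 to 60 N. Pads are 18 mm wide; open, the fingers measure 123 mm over their backs; the gripper's body (75 mm by 187 mm) begins 45 mm behind the grasp point.
Start: joints at [1.332, 0.689, -0.195, 1.565, 0.157, 0.902, -0.215], TCP at [0.168, -0.602, 0.261] pointing down, gripper open.
Joint ranges: [-3.01, 3.01], [-0.46, 2.08], [-1.47, 1.51], [0.13, 2.56], [-1, 4.14], [0.04, 2.09], [-2.66, 2.66]. Speed limits (rad/s): [2.57, 2.57, 3.14, 3.14, 3.14, 3.14, 3.14].

### API

Orientations are given as a unit quaternion [x, y, z, w].
In Python, from plant import readout, eyes, ticket, r gives the robot as it stands. The module is installed in compiled form; this text tells all that it offers.
- The arm moves only by the tool carry_out, never from a script. Its argument "motion" is a list that holds one entry, the list of rows, each a list of 7 numbers: the shift along the tool's x, y, z in mm, then the turn, a rotation vector about the tool's x, y, z in rad, then the opening in per cent of the stroke, from 0 (shut) to 100 (fully open). In form: [[[dx, dy, dz, ax, ay, az, claw], ...]]. A call has 1 to 8 rows; each row shifts and turns the commanded pose from where the row before left it, along the tool's axes as they then stand; what a row does not reach is not made up. A row lasts 1/10 s, in which the tool goes at most 50 mm and 8.59 degrees, less where a joint would pass 70% of its speed; a pose out of reach is approached as far as the arm can. A call is refused whole if a number of a shift passes 50 or a number of a turn 0.15, either way. A call with a gripper value outside its range is refused whole. The fingers move at their own pace and stop on an object; "squeeze" is the grip in N (left out, the last holds). Time passes only in rows, so rows that do not move let the fingers close. It gives the time, the measured TCP pose, the force and the opening at its end, in the units of the state.
- readout.get_state(): the state, without advancing time (a new reading comes with each control period).
- eyes.snapshot(name): name is "scene" or "top"; returns a dict with "pixels" (400x640x3 uint8, red, green, blue), "K" (3x3 intrinsics, pixels), "origin" and "attitude" of the camera in the world. Camera axes: x right, y down, z forward; pixel columns grow to the right and rows downward; lengths in m; the calibration is good to about 2 mm. A picture is of the moment at which its call begins. There is no depth.
- ticket.finish_job(): hands the job in, once; it reports no verdict.
The state is a dict: "clock": time; "q": joint angles; "qd": joint speeds; "joint_torque": joint torques, N m; "tool_pos": TCP position; "eef_rot": TCP orientation; "contact_force": force on the tool from outside, world axes, zero at the start; "moment": the same for the moment, N m; "opening": opening from 0.0 (shut) to 1.0 (fully open).
Only numpy, scipy, OpenCV 4.12 (cv2) and the standard library are available. Lean on these libraries where they do the work, as an engineer would, in place of code of your own. Each camera call takes 0.05 s, during which the arm holds its last target. There are 200 camera calls.

### The job

Take the pile on the bench apart from the top and put each thing away on its own plywood rest: the jar of nails standing in the round one, and the carton, the sanding block and the pine block lying flat and lengthwise between the end cleats of the short, the middle and the long rest, each centred and squarely on its rest. Do not tip the glass jar over, and let go of everything.

Things in the scene. Friction and masses are not known exactly. Their poses are not given: they have to be found in the camera images.
- jar_center (a point): Centre (half-way up) of the glass jar of nails with a brass-coloured lid, round, 57 mm in diameter and 73 mm tall (lid 52 mm in diameter, its top 9 mm), 0.3 kg; z up. At the start it is the top of the pile, standing on the carton.
- carton_center (a point): Centre of the brown cardboard carton of nails, 50 mm wide (x), 85 mm long (y), 42 mm high (z), 0.4 kg. At the start it lies on the sanding block, under the jar.
- sander_center (a point): Centre of the tan sanding block with a dark red underside, 63 mm wide (x), 101 mm long (y), 32 mm high (z), 0.07 kg. At the start it lies on the pine block, under the carton.
- pine_block_center (a point): Centre of the pine offcut, a wooden block 62 mm wide (x), 140 mm long (y), 36 mm high (z), 0.14 kg. At the start it is the bottom of the pile and lies on the bench. The things of the pile lie roughly lengthwise along one another, away from the robot, each turned a little.
- round_rest: Round plywood rest, fixed to the bench: a shallow cup, 84 mm outside and 73 mm inside diameter, its rim 16 mm and its inner floor 6 mm above the bench. It is the rest of the jar. Origin: centre of its underside.
- short_rest: The short plywood rest, for the carton, fixed on the bench: plate 50 mm wide (x), 117 mm long (y), 6 mm thick, with a cleat 8 mm thick across each end, 12 mm high above the plate, no sides; 101 mm clear between the cleats. Origin: centre of its underside on the bench; the thing sits 6 mm above that. It may stand anywhere among the others.
- middle_rest: The middle-length plywood rest, for the sanding block, fixed on the bench: plate 62 mm wide (x), 133 mm long (y), 6 mm thick, with a cleat 8 mm thick across each end, 12 mm high above the plate, no sides; 117 mm clear between the cleats. Origin: centre of its underside on the bench; the thing sits 6 mm above that. It may stand anywhere among the others.
- long_rest: The long plywood rest, for the pine block, fixed on the bench: plate 62 mm wide (x), 172 mm long (y), 6 mm thick, with a cleat 8 mm thick across each end, 12 mm high above the plate, no sides; 156 mm clear between the cleats. Origin: centre of its underside on the bench; the thing sits 6 mm above that. It may stand anywhere among the others.
Things that resemble listed ones, but are neither listed nor needed, are in the scene too. What is shaped like the part that bears jar_center but black or orange is not meant.

How it is judged:
By the outcome, as a careful person would: the job done as asked, in the order asked, and still so for the second after the job is handed in, with the robot touching nothing.
It also fails if it takes over 144 s, if anything falls off the work surface, if the arm or the gripper's body presses on something with over 40 N, if the wrist force passes 120 N, or if a joint passes its speed limit or range.

## Working session

There is one attempt and no reset: what is moved stays moved. The work goes in short steps, Python scripts to look and compute and a tool call to move; the robot and the scene stay as the last step left them, time stands still between calls to the robot, and variables do not carry over. Pictures are saved under pics/ and viewed, on a budget of 14 in all, crops included, one or two more only if the job needs it, and the job is handed in when it is done.

Besides the shell and the picture viewer there is one more tool, called after "Call:" as name(argument=value, ...) on one line, values as JSON. carry_out: Moves the arm, as the interface text tells. Its arguments: {"type":"object","properties":{"motion":{"type":"array","items":{"type":"array","items":{"type":"array","items":{"type":"number"}}}},"squeeze":{"type":"number"}},"required":["motion"]}

```bash
mkdir -p pics; cat > h.py <<'E'
import numpy as np, cv2
from scipy.spatial.transform import Rotation as R
from plant import readout, eyes, ticket, r
def rot(a):
    a=np.array(a); return a if a.shape==(3,3) else R.from_quat(a).as_matrix()
def snap(n,f=None):
    s=eyes.snapshot(n)
    if f: cv2.imwrite('pics/'+f,s['pixels'][:,:,::-1])
    return s
def back(s,uv,z):
    "pixels -> world points at height z"
    uv=np.atleast_2d(uv).astype(float); d=np.c_[uv,np.ones(len(uv))]@np.linalg.inv(s['K']).T@rot(s['attitude']).T
    o=np.array(s['origin']); return o+d*((z-o[2])/d[:,2])[:,None]
def proj(s,p):
    c=(np.atleast_2d(p)-s['origin'])@rot(s['attitude'])@np.array(s['K']).T; return c[:,:2]/c[:,2:]
def st():
    s=readout.get_state(); T=rot(s['eef_rot']); print(round(s['clock'],2),np.round(s['tool_pos'],4),'x',np.round(T[:,0],3),'y',np.round(T[:,1],3),'z',np.round(T[:,2],3),'F',np.round(s['contact_force'],1),'op',round(s['opening'],3)); return s,T
E
python3 - <<'E'
from h import *
for n in('scene','top'):
    s=snap(n,n+'0.png');print(n,s['K'],s['origin'],s['attitude'])
st();print(r.tip_reach)
E
```

```text
scene [[405.43446255   0.         318.56289725]
 [  0.         405.43446255 200.89045281]
 [  0.           0.           1.        ]] [0.11368754 0.46939084 0.78380816] [-0.23593475  0.87622843 -0.40494654  0.1121465 ]
top [[421.37013911   0.         324.63256823]
 [  0.         421.37013911 196.00535624]
 [  0.           0.           1.        ]] [ 0.41520968 -0.1881126   0.96641774] [ 0.7104462  -0.70084932  0.05719536 -0.0283746 ]
0.1 [ 0.1682 -0.6014  0.26  ] x [ 0.963  0.27  -0.   ] y [ 0.27  -0.963 -0.002] z [-0.001  0.002 -1.   ] F [ 0.9 -1.3 -0.7] op 0.999
0.022
```

View pics/top0.png

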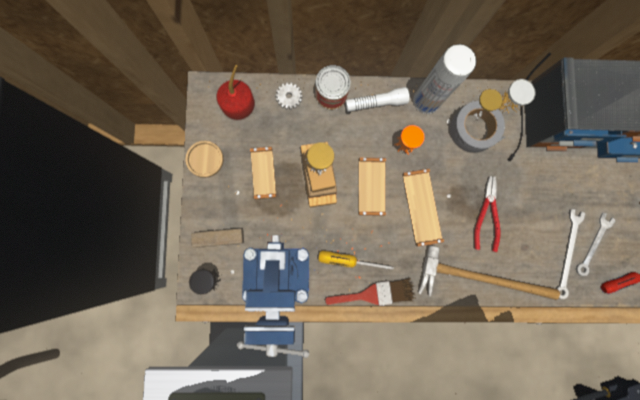

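View pics/scene0.png

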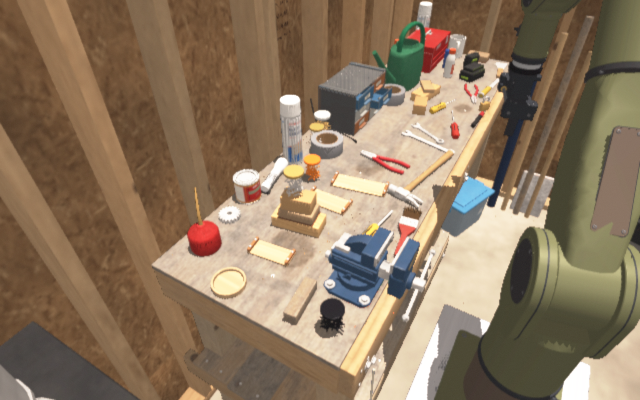

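Jar candidates in the top view: brass lid at (320,155) on the pile, orange (411,137), black (203,280), and another brass-lidded jar at (490,100) by the tape. The one on the pile fits the description. Rests: round (204,158), short (262,173), middle (372,186), long (422,207). Enlarging to confirm.

```bash
python3 - <<'E'
from h import *
a=cv2.imread('pics/top0.png')[130:255,180:446]; cv2.imwrite('pics/c1.png',cv2.resize(a,None,fx=3,fy=3,interpolation=cv2.INTER_CUBIC))
b=cv2.imread('pics/scene0.png')[150:300,205:395]; cv2.imwrite('pics/c2.png',cv2.resize(b,None,fx=4,fy=4,interpolation=cv2.INTER_CUBIC)[:600])
s=snap('top')
print(back(s,[[204,158],[262,173],[372,186],[422,207]],.006), back(s,[[320,155]],.183))
E
```

```text
[[ 0.61582864  0.05140957  0.006     ]
 [ 0.58336491 -0.08201547  0.006     ]
 [ 0.5575228  -0.33620904  0.006     ]
 [ 0.51043421 -0.45236946  0.006     ]] [[ 0.58898762 -0.20993267  0.183     ]]
```

View pics/c1.png

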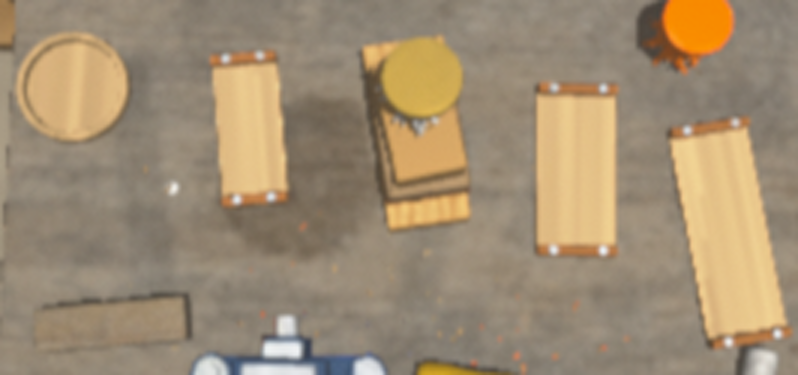

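View pics/c2.png

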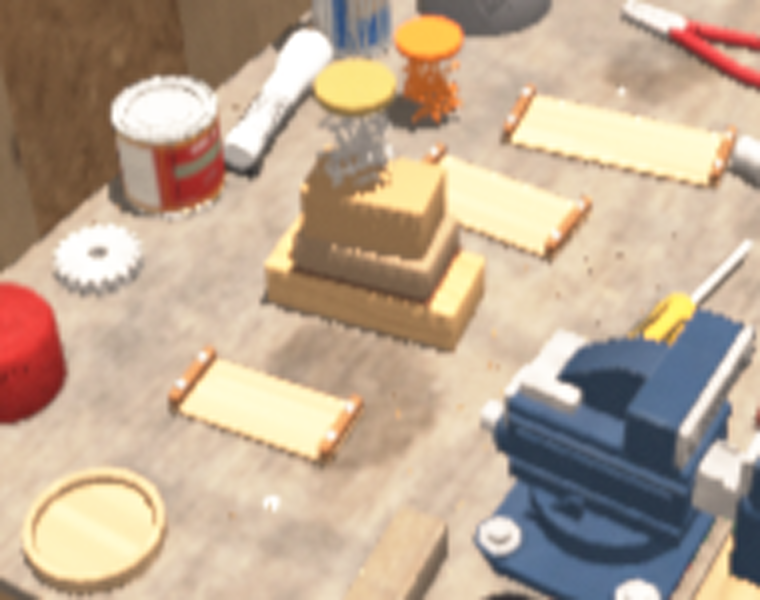

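The crops confirm it: the brass-lidded jar (c1 421,78) is on carton, sander and pine; short, middle and long rests stand left to right at c1 (250,128), (577,169), (729,232), and the round rest at (73,87).

```bash
cat >> h.py <<'E'
def rect(s,c,z,crop=None):
    "corner pixels (4 in order, 1-2 short side) -> centre, yaw of long axis from +x (deg), sizes"
    c=np.array(c,float)
    if crop: c=(c+.5)/crop[2]-.5+crop[:2]
    p=back(s,c,z)[:,:2]; m=p.mean(0); v=(p[0]+p[1]-p[2]-p[3])/2; w=(p[1]+p[2]-p[0]-p[3])/2
    print('centre',np.round(m,4),'yaw',round(np.degrees(np.arctan2(v[1],v[0])),2),'len',round(np.hypot(*v),4),'wid',round(np.hypot(*w),4)); return m
def plan(target,yaw=None):
    "tool-frame shift in mm to target (world) and turn about tool z so tool y is across a long axis at yaw deg"
    s,T=st(); d=np.array(target)-s['tool_pos']; print('shift mm',np.round(1000*T.T@d,1))
    if yaw is not None:
        a=np.degrees(np.arctan2(T[1,0],T[0,0])); t=(a-yaw+90)%180-90   # turn about tool z (down)
        print('turn z rad',round(np.radians(t),3))
    G=T.T@[0,0,-1]; print('tilt fix rv',np.round(np.cross([0,0,1],G),4))
E
python3 - <<'E'
from h import *
s=snap('top');C=(180,130,3)
C=np.array(C)
def rr(c,z): rect(s,c,z,tuple(C))
import h
def rect2(c,z):
    c=(np.array(c,float)+.5)/3-.5+[180,130]; return rect(s,c,z)
rect2([(212,56),(275,52),(288,198),(221,205)],.018)
rect2([(536,84),(617,84),(617,254),(536,254)],.018)
rect2([(669,127),(749,118),(789,335),(709,347)],.018)
f=lambda x,y:((x+.5)/3-.5+180,(y+.5)/3-.5+130)
print('round',back(s,[f(73,87)],.016),'jar',back(s,[f(421,78)],.183))
print('carton near corners',back(s,[f(396,185),f(467,168)],.110))
print('pine',back(s,[f(362,47),f(388,229),f(469,219)],.036))
plan([.589,-.2095,.261],0)
E
```

```text
centre [ 0.5834 -0.0848] yaw 5.83 len 0.1136 wid 0.0491
centre [ 0.5563 -0.334 ] yaw -0.14 len 0.1309 wid 0.0621
centre [ 0.5103 -0.4505] yaw 9.5 len 0.169 wid 0.0623
round [[0.61219867 0.04884589 0.016     ]] jar [[ 0.58769943 -0.20994867  0.183     ]]
carton near corners [[ 0.52893871 -0.19582673  0.11      ]
 [ 0.54150564 -0.24431979  0.11      ]]
pine [[ 0.64290285 -0.16941794  0.036     ]
 [ 0.50588127 -0.19107129  0.036     ]
 [ 0.51423646 -0.25096851  0.036     ]]
0.2 [ 0.1683 -0.6016  0.2602] x [ 0.963  0.269 -0.   ] y [ 0.269 -0.963 -0.001] z [-0.     0.001 -1.   ] F [-0.1  0.6 -0. ] op 1.0
shift mm [ 5.108e+02 -2.642e+02 -5.000e-01]
turn z rad 0.273
tilt fix rv [-0.0011  0.      0.    ]
```

Call:
carry_out(motion=[[[36, -19, 0, 0, 0, 0, 100], [36, -19, 0, 0, 0, 0, 100], [36, -19, 0, 0, 0, 0, 100], [36, -19, 0, 0, 0, 0, 100], [36, -19, 0, 0, 0, 0, 100], [36, -19, 0, 0, 0, 0, 100], [36, -19, 0, 0, 0, 0, 100], [36, -19, 0, 0, 0, 0, 100]]], squeeze=20)

```text
clock: 1.0
tool_pos: [0.4058, -0.3766, 0.2607]
eef_rot: [0.991, 0.136, -0.0, -0.0]
contact_force: [0.6, -0.7, 0.1]
opening: 0.998
```

Call:
carry_out(motion=[[[36, -19, 0, 0, 0, 0, 100], [36, -19, 0, 0, 0, 0, 100], [36, -19, 0, 0, 0, 0, 100], [36, -19, 0, 0, 0, 0, 100], [36, -19, 0, 0, 0, 0, 100], [0, 0, 0, 0, 0, 0.13, 100], [0, 0, 0, 0, 0, 0.14, 100], [0, 0, 0, 0, 0, 0, 100]]])

```text
clock: 1.8
tool_pos: [0.5527, -0.2375, 0.2605]
eef_rot: [1.0, 0.002, -0.0, 0.0]
contact_force: [-0.3, -0.4, 0.3]
opening: 1.0
```

```bash
python3 - <<'E'
from h import *
plan([.5877,-.2099,.150+.003],0)
E
```

```text
1.8 [ 0.5527 -0.2375  0.2605] x [ 1.     0.003 -0.001] y [ 0.003 -1.     0.   ] z [-0.001 -0.    -1.   ] F [-0.3 -0.4  0.3] op 1.0
shift mm [ 35.2 -27.5 107.4]
turn z rad 0.003
tilt fix rv [ 0.0004  0.0007 -0.    ]
```

Call:
carry_out(motion=[[[18, -14, 0, 0, 0, 0, 100], [17, -13.5, 0, 0, 0, 0, 100], [0, 0, 20, 0, 0, 0, 100]]])

```text
clock: 2.1
tool_pos: [0.5918, -0.2077, 0.2428]
eef_rot: [1.0, 0.005, 0.004, -0.0]
contact_force: [-0.2, 0.0, 1.0]
opening: 1.0
```

```bash
python3 - <<'E'
from h import *
s=snap('scene'); f=lambda x,y:((x+.5)/4-.5+205,(y+.5)/4-.5+150)
print('jar',back(s,[f(356,87)],.183))
print('short',end=' ');rect(s,[f(*p) for p in[(209,348),(171,406),(322,461),(362,403)][:]],.018)
print('round',back(s,[f(94,524)],.016))
rect(s,[f(*p) for p in [(434,144),(421,155),(547,253),(591,202)]],.018)
a=s['pixels'][140:260,255:360,::-1];cv2.imwrite('pics/c3.png',cv2.resize(a,None,fx=5,fy=5,interpolation=cv2.INTER_CUBIC))
plan([.5877,-.2099,.153])
E
```

```text
jar [[ 0.58558116 -0.20816654  0.183     ]]
short centre [ 0.5794 -0.0782] yaw 4.97 len 0.1121 wid 0.0539
round [[0.61239348 0.05059778 0.016     ]]
centre [ 0.5568 -0.3408] yaw -10.97 len 0.1371 wid 0.0409
2.15 [ 0.5875 -0.2085  0.238 ] x [ 1.     0.009 -0.002] y [ 0.009 -1.    -0.002] z [-0.002  0.002 -1.   ] F [-1.1 -0.3 -1.8] op 0.998
shift mm [ 0.3  1.6 85. ]
tilt fix rv [-0.0019  0.002   0.    ]
```

View pics/c3.png

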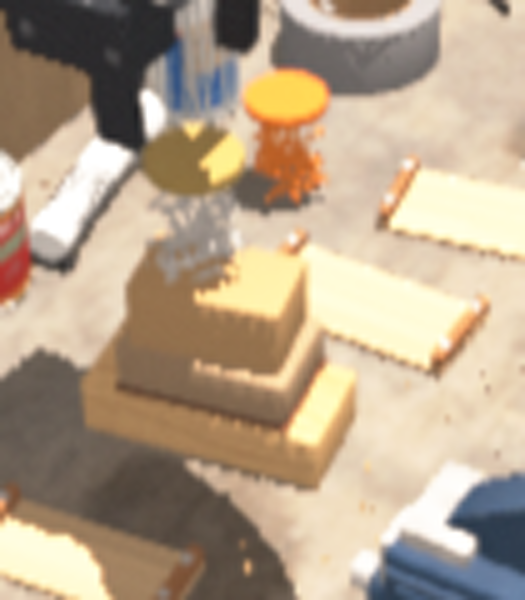

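The jar's lid (c3 190,160) sits under the open gripper, and both cameras agree to 2 mm. Going down.

Call:
carry_out(motion=[[[-0.5, 1.0, 22, 0, 0, 0, 100], [0, 0, 22, 0, 0, 0, 100], [0, 0, 22, 0, 0, 0, 100], [0, 0, 19, 0, 0, 0, 100], [0, 0, 0, 0, 0, 0, 100], [0, 0, 0, 0, 0, 0, 75]]], squeeze=12)

```text
clock: 2.75
tool_pos: [0.5867, -0.2119, 0.156]
eef_rot: [1.0, 0.002, -0.0, 0.0]
contact_force: [0.3, 1.0, 0.1]
opening: 0.931
```

Call:
carry_out(motion=[[[0, 0, 0, 0, 0, 0, 60], [0, 0, 0, 0, 0, 0, 50], [0, 0, 0, 0, 0, 0, 40], [0, 0, 0, 0, 0, 0, 30]]], squeeze=25)

```text
clock: 3.15
tool_pos: [0.5874, -0.2116, 0.1566]
eef_rot: [1.0, 0.001, 0.001, 0.0]
contact_force: [-0.5, -0.1, 4.4]
opening: 0.648
```

Call:
carry_out(motion=[[[0, 0, -5, 0, 0, 0, 30], [0, 0, -10, 0, 0, 0, 30], [0, 0, -15, 0, 0, 0, 30], [0, 0, -20, 0, 0, 0, 30], [0, 0, -20, 0, 0, 0, 30], [0, 0, 0, 0, 0, 0, 30]]])

```text
clock: 3.75
tool_pos: [0.5886, -0.2118, 0.2287]
eef_rot: [1.0, 0.001, 0.003, 0.001]
contact_force: [0.8, -0.2, -4.2]
opening: 0.647
```

```bash
python3 - <<'E'
from h import *
s=snap('top','top1.png');t=snap('scene','scene1.png')
a=s['pixels'][125:225,270:395,::-1];cv2.imwrite('pics/c4.png',cv2.resize(a,None,fx=6,fy=6,interpolation=cv2.INTER_CUBIC))
plan([.6123,.0497,.223])
E
```

```text
3.85 [ 0.5867 -0.2112  0.2257] x [ 1.     0.003 -0.   ] y [ 0.003 -1.     0.   ] z [-0. -0. -1.] F [-0.2  1.  -4.3] op 0.65
shift mm [  26.3 -260.9    2.7]
tilt fix rv [ 0.      0.0001 -0.    ]
```

View pics/c4.png

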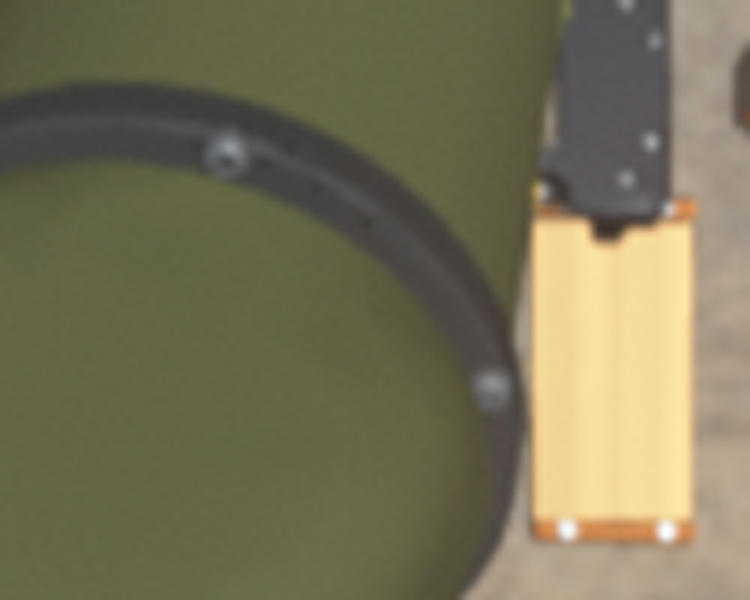

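Call:
carry_out(motion=[[[2, -20, 0, 0, 0, 0, 30], [4, -35, 0, 0, 0, 0, 30], [4, -40, 0, 0, 0, 0, 30], [4, -40, 0, 0, 0, 0, 30], [4, -40, 0, 0, 0, 0, 30], [4, -40, 0, 0, 0, 0, 30], [3, -30, 0, 0, 0, 0, 30], [1, -16, 0, 0, 0, 0, 30]]])

```text
clock: 4.65
tool_pos: [0.6113, 0.0541, 0.2242]
eef_rot: [1.0, 0.004, -0.001, -0.001]
contact_force: [-0.3, 0.4, -4.0]
opening: 0.646
```

Call:
carry_out(motion=[[[0, 0, 30, 0, 0, 0, 30], [0, 0, 40, 0, 0, 0, 30], [0, 0, 40, 0, 0, 0, 30], [0, 0, 20, 0, 0, 0, 30], [0, 0, 0, 0, 0, 0, 30], [0, 0, 0, 0, 0, 0, 30]]])

```text
clock: 5.25
tool_pos: [0.6122, 0.0486, 0.0955]
eef_rot: [1.0, 0.001, -0.0, 0.001]
contact_force: [-0.0, -0.7, -2.8]
opening: 0.648
```

```bash
python3 - <<'E'
from h import *
t=snap('scene','scene2.png');s=snap('top','top2.png')
A=t['pixels'][220:320,180:280,::-1];B=s['pixels'][110:210,160:260,::-1]
cv2.imwrite('pics/c5.png',cv2.resize(np.hstack([A,B]),None,fx=4,fy=4,interpolation=cv2.INTER_CUBIC))
plan([.6123,.0497,.0520])
E
```

```text
5.35 [0.6134 0.0492 0.0971] x [1.    0.002 0.003] y [ 0.002 -1.     0.   ] z [ 0.003 -0.    -1.   ] F [-0.8 -0.8 -2.8] op 0.651
shift mm [-1.3 -0.5 45.1]
tilt fix rv [ 0.0002 -0.0028  0.    ]
```

View pics/c5.png

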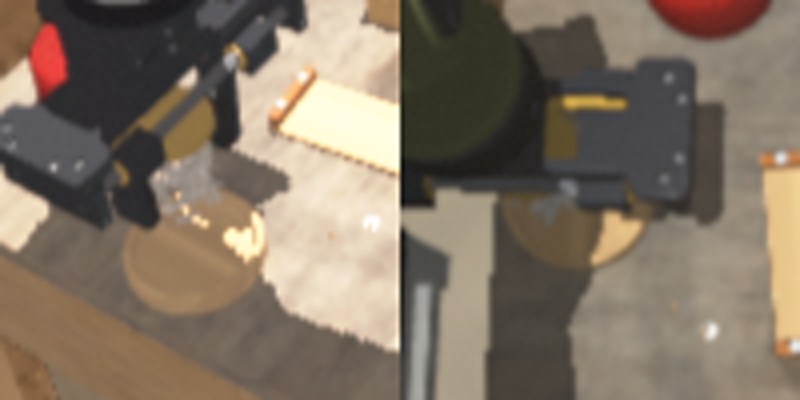

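The jar hangs over the cup (left half: cup at 195,255; jar above it). Lowering and letting go.

Call:
carry_out(motion=[[[-0.5, 0, 20, 0, 0, 0, 30], [0, 0, 15, 0, 0, 0, 30], [0, 0, 6, 0, 0, 0, 30], [0, 0, 2, 0, 0, 0, 30], [0, 0, 1, 0, 0, 0, 30], [0, 0, 0, 0, 0, 0, 30]]])

```text
clock: 5.95
tool_pos: [0.6118, 0.0497, 0.0525]
eef_rot: [1.0, 0.001, 0.0, 0.0]
contact_force: [-1.7, -0.5, 1.2]
opening: 0.647
```

```bash
python3 - <<'E'
from h import *
for i in range(2):
    snap('scene');plan([.6123,.0497,.0520])
E
```

```text
6.0 [0.6118 0.0497 0.0525] x [1.    0.003 0.   ] y [ 0.003 -1.     0.   ] z [ 0. -0. -1.] F [-3.6 -0.4  1.9] op 0.649
shift mm [0.5 0.  0.5]
tilt fix rv [ 0.0001 -0.0003  0.    ]
6.05 [0.6118 0.0497 0.0525] x [1.    0.003 0.   ] y [ 0.003 -1.     0.   ] z [ 0. -0. -1.] F [-3.7 -0.3  2.6] op 0.652
shift mm [0.5 0.  0.5]
tilt fix rv [ 0.0001 -0.0003  0.    ]
```

Call:
carry_out(motion=[[[0, 0, 0, 0, 0, 0, 75], [0, 0, 0, 0, 0, 0, 85], [0, 0, 0, 0, 0, 0, 100], [0, 0, -15, 0, 0, 0, 100], [0, 0, -40, 0, 0, 0, 100], [0, 0, -45, 0, 0, 0, 100], [0, 0, -45, 0, 0, 0, 100], [-20, -30, -20, 0, 0, 0, 100]]])

```text
clock: 6.85
tool_pos: [0.5964, 0.0745, 0.2223]
eef_rot: [1.0, -0.003, 0.006, 0.001]
contact_force: [1.4, -0.1, -0.8]
opening: 0.999
```

Call:
carry_out(motion=[[[-40, 0, 0, 0, 0, 0, 100], [-40, 0, 0, 0, 0, 0, 100], [-40, 0, 0, 0, 0, 0, 100], [-40, 0, 0, 0, 0, 0, 100]]])

```text
clock: 7.25
tool_pos: [0.4305, 0.0793, 0.2179]
eef_rot: [1.0, 0.001, 0.001, -0.0]
contact_force: [0.4, 0.1, -1.0]
opening: 0.998
```

```bash
python3 - <<'E'
from h import *
st()
t=snap('scene','scene3.png');s=snap('top','top3.png')
B=s['pixels'][120:220,175:345,::-1]
cv2.imwrite('pics/c6.png',cv2.resize(B,None,fx=4.7,fy=4.7,interpolation=cv2.INTER_CUBIC))
E
```

```text
7.25 [0.4305 0.0793 0.2179] x [1.    0.003 0.002] y [ 0.003 -1.    -0.001] z [ 0.002  0.001 -1.   ] F [ 0.4  0.1 -1. ] op 0.998
```

View pics/c6.png

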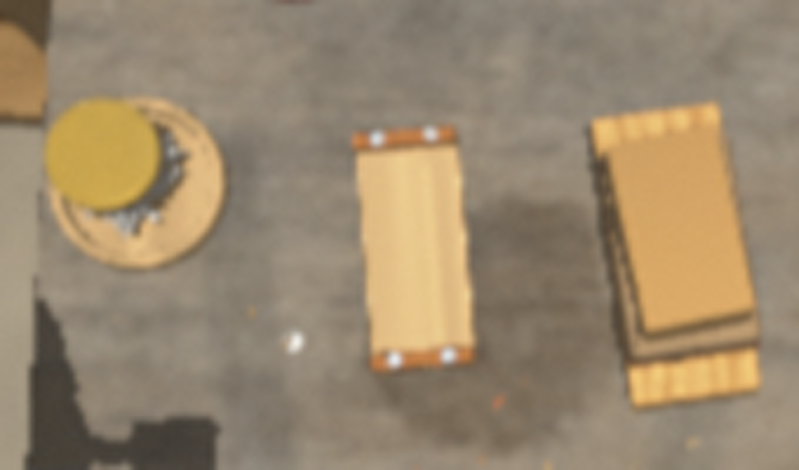

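```bash
cat >> h.py <<'E'
F=lambda c,u0,v0,k:[((x+.5)/k-.5+u0,(y+.5)/k-.5+v0) for x,y in c]
E
python3 - <<'E'
from h import *
s=snap('top'); q=lambda c:F(c,175,120,4.7)
print('jar',back(s,q([(103,153)]),.079),'cup',back(s,q([(138,183)]),.016))
print('carton',end=' ');rect(s,q([(607,152),(723,133),(755,313),(646,333)]),.110)
print('sander near/left',back(s,q([(632,360),(758,342)]),.068))
print('pine',end=' ');rect(s,q([(590,121),(719,103),(760,386),(632,408)]),.036)
print('short',end=' ');rect(s,q([(352,134),(456,125),(475,358),(372,369)]),.018)
t=snap('scene')
a=t['pixels'][150:310,200:340,::-1];cv2.imwrite('pics/c7.png',cv2.resize(a,None,fx=3.75,fy=3.75,interpolation=cv2.INTER_CUBIC))
E
```

```text
jar [[0.61288672 0.04947461 0.079     ]] cup [[0.6124841  0.04893054 0.016     ]]
carton centre [ 0.5757 -0.2121] yaw 11.69 len 0.0819 wid 0.0503
sander near/left [[ 0.52388462 -0.19080062  0.068     ]
 [ 0.53312399 -0.24837957  0.068     ]]
pine centre [ 0.5793 -0.2107] yaw 8.92 len 0.139 wid 0.0621
short centre [ 0.5839 -0.0847] yaw 6.31 len 0.1152 wid 0.0499
```

View pics/c7.png

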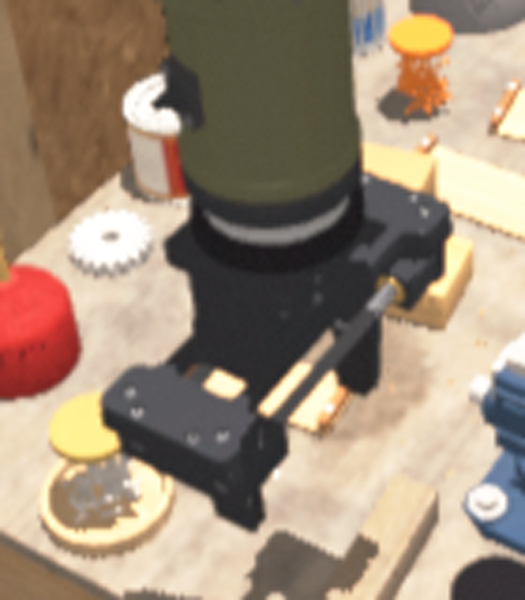

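Jar stands in the cup within 1 mm. Carton next.

```bash
python3 - <<'E'
from h import *
plan([.577,-.2118,.18],11.7)
E
```

```text
7.45 [0.4319 0.0794 0.2178] x [1.    0.003 0.002] y [ 0.003 -1.    -0.   ] z [ 0.002  0.    -1.   ] F [ 1.2  0.4 -0.2] op 1.0
shift mm [144.1 291.7  37.9]
turn z rad -0.201
tilt fix rv [-0.0005 -0.002   0.    ]
```

Call:
carry_out(motion=[[[18, 36, 0, 0, 0, 0, 100], [21, 42, 0, 0, 0, 0, 100], [21, 42, 0, 0, 0, 0, 100], [21, 42, 0, 0, 0, 0, 100], [21, 43, 0, 0, 0, 0, 100], [21, 43, 0, 0, 0, 0, 100], [21, 43.5, 0, 0, 0, 0, 100], [0, 0, 0, 0, 0, -0.1, 100]]])

```text
clock: 8.25
tool_pos: [0.5795, -0.222, 0.2174]
eef_rot: [0.999, 0.047, 0.003, 0.004]
contact_force: [-1.3, 0.7, -0.9]
opening: 1.001
```

Call:
carry_out(motion=[[[0, 0, 20, 0, 0, -0.1, 100], [0, 0, 18, 0, 0, 0, 100], [0, 0, 0, 0, 0, 0, 100]]])

```text
clock: 8.55
tool_pos: [0.5763, -0.2126, 0.177]
eef_rot: [0.995, 0.101, -0.001, -0.0]
contact_force: [-1.3, -0.4, 0.0]
opening: 1.0
```

```bash
python3 - <<'E'
from h import *
snap('top')
plan([.577,-.2118,.099],11.7)
E
```

```text
8.6 [ 0.5769 -0.2126  0.1782] x [ 0.98  0.2  -0.  ] y [ 0.2  -0.98 -0.  ] z [-0. -0. -1.] F [-0.2  0.5 -0.3] op 1.0
shift mm [ 0.3 -0.7 79.2]
turn z rad -0.002
tilt fix rv [-0.0001  0.0005  0.    ]
```

Call:
carry_out(motion=[[[0, -0.5, 25, 0, 0, 0, 100], [0, 0, 25, 0, 0, 0, 100], [0, 0, 20, 0, 0, 0, 100], [0, 0, 9, 0, 0, 0, 100], [0, 0, 0, 0, 0, 0, 75], [0, 0, 0, 0, 0, 0, 62], [0, 0, 0, 0, 0, 0, 50], [0, 0, 0, 0, 0, 0, 40]]], squeeze=30)

```text
clock: 9.4
tool_pos: [0.5771, -0.2116, 0.1008]
eef_rot: [0.995, 0.101, 0.001, 0.0]
contact_force: [0.2, -0.2, -0.2]
opening: 0.66
```

Call:
carry_out(motion=[[[0, 0, 0, 0, 0, 0, 30], [0, 0, 0, 0, 0, 0, 30]]])

```text
clock: 9.6
tool_pos: [0.577, -0.212, 0.1005]
eef_rot: [0.995, 0.101, 0.001, 0.001]
contact_force: [0.6, -0.7, 4.2]
opening: 0.566
```

```bash
python3 - <<'E'
from h import *
plan([.5837,-.083,.2],6.2)
E
```

```text
9.6 [ 0.577  -0.212   0.1005] x [0.98  0.201 0.001] y [ 0.201 -0.98   0.001] z [ 0.002 -0.001 -1.   ] F [ 0.6 -0.7  4.2] op 0.566
shift mm [  32.7 -124.8  -99.6]
turn z rad 0.094
tilt fix rv [ 0.0012 -0.0014  0.    ]
```

Call:
carry_out(motion=[[[0, 0, -8, 0, 0, 0, 30], [0, 0, -22, 0, 0, 0, 30], [0, 0, -25, 0, 0, 0, 30], [8, -30, 0, 0, 0, 0, 30], [10, -37, 0, 0, 0, 0, 30], [10, -36, 0, 0, 0, 0, 30], [5, -20, 0, 0, 0, 0, 30], [0, 0, 0, 0, 0, 0.094, 30]]])

```text
clock: 10.4
tool_pos: [0.5836, -0.0779, 0.1545]
eef_rot: [0.998, 0.057, -0.001, -0.002]
contact_force: [0.4, 0.6, -3.5]
opening: 0.566
```

Call:
carry_out(motion=[[[0, 0, 15, 0, 0, 0, 30], [0, 0, 30, 0, 0, 0, 30], [0, 0, 25, 0, 0, 0, 30], [0, 0, 15, 0, 0, 0, 30], [0, 0, 0, 0, 0, 0, 30], [0, 0, 0, 0, 0, 0, 30]]])

```text
clock: 11.0
tool_pos: [0.5841, -0.0842, 0.0701]
eef_rot: [0.999, 0.054, 0.0, -0.0]
contact_force: [0.3, -0.3, -3.7]
opening: 0.565
```

```bash
python3 - <<'E'
from h import *
snap('scene');plan([.5838,-.0847,.0385],6.2)
E
```

```text
11.05 [ 0.5847 -0.0843  0.0707] x [0.994 0.108 0.002] y [ 0.108 -0.994  0.   ] z [ 0.002 -0.    -1.   ] F [-0.4 -0.2 -3.6] op 0.565
shift mm [-0.9  0.3 32.2]
turn z rad 0.0
tilt fix rv [ 0.0003 -0.0016  0.    ]
```

Call:
carry_out(motion=[[[-0.5, 0, 14, 0, 0, 0, 30], [0, 0, 10, 0, 0, 0, 30], [0, 0, 5, 0, 0, 0, 30], [0, 0, 2, 0, 0, 0, 30], [0, 0, 1, 0, 0, 0, 30], [0, 0, 0, 0, 0, 0, 30]]])

```text
clock: 11.65
tool_pos: [0.5827, -0.0842, 0.0383]
eef_rot: [0.999, 0.054, -0.001, -0.0]
contact_force: [-3.2, 0.8, 3.0]
opening: 0.563
```

```bash
python3 - <<'E'
from h import *
plan([.5838,-.0847,.0385],6.2)
E
```

```text
11.65 [ 0.5827 -0.0842  0.0383] x [ 0.994  0.109 -0.001] y [ 0.109 -0.994 -0.   ] z [-0.002  0.    -1.   ] F [-3.2  0.8  3. ] op 0.563
shift mm [ 1.1  0.6 -0.2]
turn z rad 0.001
tilt fix rv [-0.0002  0.0015  0.    ]
```

Contact at the expected height. Release, rise, and move aside over the long rest, which leaves the pile and the short rest in view.

Call:
carry_out(motion=[[[0, 0, 0, 0, 0, 0, 70], [0, 0, 0, 0, 0, 0, 85], [0, 0, 0, 0, 0, 0, 100], [0, 0, -20, 0, 0, 0, 100], [0, 0, -40, 0, 0, 0, 100], [0, 0, -45, 0, 0, 0, 100], [0, 0, -45, 0, 0, 0, 100], [-30, 0, 0, 0, 0, 0, 100]]])

```text
clock: 12.45
tool_pos: [0.5614, -0.0872, 0.1938]
eef_rot: [0.998, 0.055, 0.009, 0.001]
contact_force: [1.3, -0.1, -0.7]
opening: 1.002
```

Call:
carry_out(motion=[[[-45, 0, 0, 0, 0, 0, 100], [-45, 0, 0, 0, 0, 0, 100], [-30, 0, 0, 0, 0, 0, 100], [-10, 40, 0, 0, 0, 0, 100], [0, -20, 0, 0, 0, 0, 100]]])

```text
clock: 12.95
tool_pos: [0.4246, -0.131, 0.1881]
eef_rot: [0.999, 0.046, 0.0, 0.003]
contact_force: [0.7, 0.6, 0.6]
opening: 0.999
```

```bash
python3 - <<'E'
from h import *
st()
s=snap('top','top4.png')
B=s['pixels'][130:230,225:365,::-1]
cv2.imwrite('pics/c8.png',cv2.resize(B,None,fx=5.7,fy=5.7,interpolation=cv2.INTER_CUBIC))
E
```

```text
12.95 [ 0.4246 -0.131   0.1881] x [0.996 0.091 0.   ] y [ 0.091 -0.996  0.005] z [ 0.001 -0.005 -1.   ] F [0.7 0.6 0.6] op 0.999
```

View pics/c8.png

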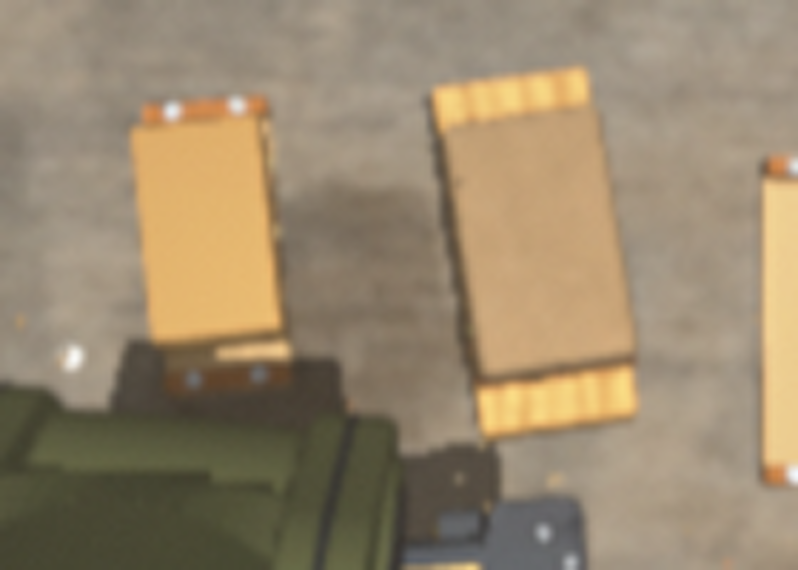

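```bash
python3 - <<'E'
from h import *
s=snap('top'); q=lambda c:F(c,225,130,5.7)
print('carton',end=' ');rect(s,q([(132,128),(256,117),(284,333),(152,346)]),.048)
print('short',end=' ');rect(s,q([(142,106),(268,96),(291,378),(167,390)]),.018)
print('sander',end=' ');rect(s,q([(440,136),(598,107),(635,362),(480,385)]),.068)
print('pine',end=' ');rect(s,q([(431,90),(587,68),(637,413),(484,439)]),.036)
print('middle y/left',back(s,q([(763,158),(763,484)]),.018))
plan([.578,-.212,.150],9.5)
E
```

```text
carton centre [ 0.5826 -0.0837] yaw 7.86 len 0.0856 wid 0.0493
short centre [ 0.5837 -0.0848] yaw 6.4 len 0.1149 wid 0.0497
sander centre [ 0.5751 -0.2115] yaw 9.3 len 0.098 wid 0.0603
pine centre [ 0.579 -0.211] yaw 9.07 len 0.1396 wid 0.0615
middle y/left [[ 0.62196864 -0.30314961  0.018     ]
 [ 0.48999458 -0.30333041  0.018     ]]
13.05 [ 0.4263 -0.1214  0.1879] x [0.994 0.108 0.001] y [ 0.108 -0.994 -0.001] z [ 0.     0.001 -1.   ] F [ 0.3  1.2 -0.4] op 1.004
shift mm [141.  106.5  37.9]
turn z rad -0.058
tilt fix rv [-0.0007 -0.0005  0.    ]
```

Carton centred within about 1 mm and squarely on its rest. Sander next.

Call:
carry_out(motion=[[[22, 16, 0, 0, 0, 0, 100], [26, 20, 0, 0, 0, 0, 100], [30, 22, 0, 0, 0, 0, 100], [30, 22, 0, 0, 0, 0, 100], [31, 26.5, 0, 0, 0, 0, 100], [0, 0, 20, 0, 0, -0.055, 100], [0, 0, 18, 0, 0, 0, 100], [0, 0, 0, 0, 0, 0, 100]]])

```text
clock: 13.85
tool_pos: [0.5754, -0.2108, 0.1473]
eef_rot: [0.997, 0.083, -0.002, -0.001]
contact_force: [-0.6, -0.1, -0.3]
opening: 1.001
```

```bash
python3 - <<'E'
from h import *
snap('scene');plan([.5762,-.2113,.063],9.3)
E
```

```text
13.9 [ 0.5761 -0.2111  0.1487] x [ 0.986  0.165 -0.002] y [ 0.165 -0.986 -0.001] z [-0.002  0.001 -1.   ] F [ 0.3  0.2 -0.2] op 0.999
shift mm [ 0.2  0.3 85.7]
turn z rad 0.004
tilt fix rv [-0.0013  0.002   0.    ]
```

Call:
carry_out(motion=[[[0, 0, 25, 0, 0, 0, 100], [0, 0, 30, 0, 0, 0, 100], [0, 0, 22, 0, 0, 0, 100], [0, 0, 9, 0, 0, 0, 100], [0, 0, 0, 0, 0, 0, 85], [0, 0, 0, 0, 0, 0, 75], [0, 0, 0, 0, 0, 0, 65], [0, 0, 0, 0, 0, 0, 60]]], squeeze=15)

```text
clock: 14.7
tool_pos: [0.5773, -0.2127, 0.0652]
eef_rot: [0.997, 0.082, 0.001, 0.001]
contact_force: [-0.1, 0.0, 4.5]
opening: 0.716
```

Call:
carry_out(motion=[[[0, 0, 0, 0, 0, 0, 50], [0, 0, 0, 0, 0, 0, 45]]])

```text
clock: 14.9
tool_pos: [0.5773, -0.2127, 0.0652]
eef_rot: [0.997, 0.082, 0.001, 0.001]
contact_force: [-0.4, 0.3, 7.5]
opening: 0.716
```

```bash
python3 - <<'E'
from h import *
plan([.5562,-.334,.12],0)
E
```

```text
14.9 [ 0.5773 -0.2127  0.0652] x [0.987 0.163 0.002] y [ 0.163 -0.987  0.001] z [ 0.003 -0.001 -1.   ] F [-0.4  0.3  7.5] op 0.716
shift mm [-40.5 116.3 -54.8]
turn z rad 0.164
tilt fix rv [ 0.0012 -0.0023  0.    ]
```

Call:
carry_out(motion=[[[0, 0, -8, 0, 0, 0, 45], [0, 0, -22, 0, 0, 0, 45], [0, 0, -25, 0, 0, 0, 45], [-10, 28, 0, 0, 0, 0, 45], [-11, 34, 0, 0, 0, 0, 45], [-11, 34, 0, 0, 0, 0, 45], [-8, 20, 0, 0, 0, 0.08, 45], [0, 0, 0, 0, 0, 0.084, 45]]])

```text
clock: 15.7
tool_pos: [0.5534, -0.3385, 0.1189]
eef_rot: [1.0, -0.007, -0.001, 0.002]
contact_force: [-0.1, -0.0, -0.9]
opening: 0.712
```

Call:
carry_out(motion=[[[0, 0, 20, 0, 0, 0, 45], [0, 0, 25, 0, 0, 0, 45], [0, 0, 15, 0, 0, 0, 45], [0, 0, 0, 0, 0, 0, 45], [0, 0, 0, 0, 0, 0, 45]]])

```text
clock: 16.2
tool_pos: [0.556, -0.3331, 0.0589]
eef_rot: [1.0, -0.0, 0.0, -0.0]
contact_force: [-0.1, -0.7, -0.6]
opening: 0.713
```

```bash
python3 - <<'E'
from h import *
snap('scene');plan([.5570,-.334,.0352],0)
E
```

```text
16.25 [ 0.5564 -0.3334  0.0596] x [ 1.    -0.001  0.001] y [-0.001 -1.     0.001] z [ 0.001 -0.001 -1.   ] F [ 0.3  0.2 -0.9] op 0.714
shift mm [ 0.5  0.6 24.4]
turn z rad -0.001
tilt fix rv [ 0.0006 -0.0013  0.    ]
```

Call:
carry_out(motion=[[[0.5, 0.6, 10, 0, 0, 0, 45], [0, 0, 8, 0, 0, 0, 45], [0, 0, 4, 0, 0, 0, 45], [0, 0, 2, 0, 0, 0, 45], [0, 0, 0.5, 0, 0, 0, 45], [0, 0, 0, 0, 0, 0, 45]]])

```text
clock: 16.85
tool_pos: [0.5558, -0.3337, 0.0351]
eef_rot: [1.0, -0.0, -0.001, -0.0]
contact_force: [-3.4, 1.1, 7.0]
opening: 0.714
```

```bash
python3 - <<'E'
from h import *
plan([.5570,-.334,.0352],0)
E
```

```text
16.85 [ 0.5558 -0.3337  0.0351] x [ 1.    -0.    -0.001] y [-0. -1. -0.] z [-0.001  0.    -1.   ] F [-3.4  1.1  7. ] op 0.714
shift mm [ 1.2  0.3 -0.1]
turn z rad -0.0
tilt fix rv [-0.0004  0.001   0.    ]
```

Down. Release, rise, and clear the view towards the near side.

Call:
carry_out(motion=[[[0, 0, 0, 0, 0, 0, 85], [0, 0, 0, 0, 0, 0, 100], [0, 0, 0, 0, 0, 0, 100], [0, 0, -20, 0, 0, 0, 100], [0, 0, -40, 0, 0, 0, 100], [0, 0, -45, 0, 0, 0, 100], [0, 0, -20, 0, 0, 0, 100], [-30, -20, 0, 0, 0, 0, 100]]])

```text
clock: 17.65
tool_pos: [0.5321, -0.3173, 0.1632]
eef_rot: [1.0, -0.001, 0.007, 0.003]
contact_force: [-0.6, -0.1, -0.6]
opening: 1.0
```

Call:
carry_out(motion=[[[-35, -30, 0, 0, 0, 0, 100], [-35, -35, 0, 0, 0, 0, 100], [-35, -40, 0, 0, 0, 0, 100], [0, -45, 0, 0, 0, 0, 100], [0, -30, 0, 0, 0, 0, 100], [0, 0, 0, 0, 0, 0, 100]]])

```text
clock: 18.25
tool_pos: [0.4236, -0.1316, 0.1593]
eef_rot: [1.0, 0.004, -0.0, -0.001]
contact_force: [-0.2, 0.0, -0.4]
opening: 1.002
```

```bash
python3 - <<'E'
from h import *
st()
s=snap('top','top5.png')
B=s['pixels'][135:255,295:455,::-1]
cv2.imwrite('pics/c9.png',cv2.resize(B,None,fx=5,fy=5,interpolation=cv2.INTER_CUBIC))
E
```

```text
18.25 [ 0.4236 -0.1316  0.1593] x [ 1.     0.008 -0.   ] y [ 0.008 -1.    -0.003] z [-0.     0.003 -1.   ] F [-0.2  0.  -0.4] op 1.002
```

View pics/c9.png

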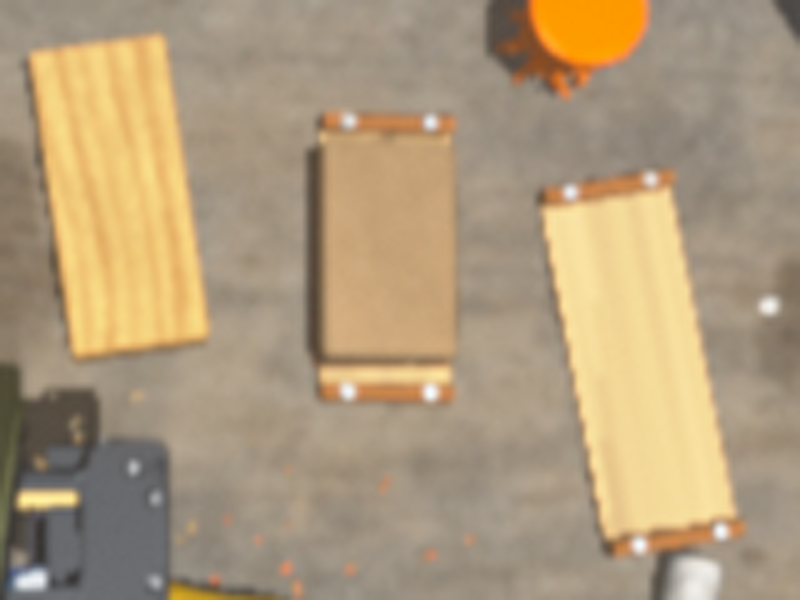

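```bash
python3 - <<'E'
from h import *
s=snap('top'); q=lambda c:F(c,295,135,5)
print('sander',end=' ');rect(s,q([(320,134),(455,134),(456,359),(320,360)]),.038)
print('middle',end=' ');rect(s,q([(323,113),(456,116),(453,401),(318,401)]),.018)
print('pine',end=' ');rect(s,q([(30,52),(163,35),(210,339),(75,359)]),.036)
print('long',end=' ');rect(s,q([(541,187),(674,170),(746,534),(613,556)]),.018)
plan([.579,-.211,.120],9.0)
E
```

```text
sander centre [ 0.5578 -0.3317] yaw -0.02 len 0.1021 wid 0.061
middle centre [ 0.556  -0.3346] yaw -0.94 len 0.1324 wid 0.0616
pine centre [ 0.5791 -0.2112] yaw 9.19 len 0.1401 wid 0.0607
long centre [ 0.5102 -0.452 ] yaw 10.25 len 0.1704 wid 0.0624
18.35 [ 0.4238 -0.136   0.1593] x [1.    0.001 0.001] y [ 0.001 -1.     0.   ] z [ 0.001 -0.    -1.   ] F [ 0.8 -1.   0.2] op 1.001
shift mm [155.   75.2  39.4]
turn z rad -0.156
tilt fix rv [ 0.0004 -0.0006  0.    ]
```

```bash
cat >> h.py <<'E'
def edges(s,c,yaw,L,W,z,show=4):
    "offset in mm (outward) of the four observed edges of a rectangle, from the guess"
    g=cv2.GaussianBlur(cv2.cvtColor(s['pixels'],cv2.COLOR_RGB2LAB),(0,0),.7).astype(np.float32)
    a=np.radians(yaw);u=np.array([np.cos(a),np.sin(a)]);v=np.array([-u[1],u[0]]);t=np.arange(-6,6.1,.25)/1e3;o={}
    for n,d,e,h,w in(('far',u,v,L/2,W),('near',-u,v,L/2,W),('left',v,u,W/2,L),('right',-v,u,W/2,L)):
        P=np.array([[np.r_[c+d*(h+x)+e*k*w,z] for x in t] for k in np.linspace(-.32,.32,15)])
        m=proj(s,P.reshape(-1,3)).astype(np.float32); pr=cv2.remap(g,m[:,0].reshape(15,-1),m[:,1].reshape(15,-1),cv2.INTER_CUBIC).mean(0)
        G=np.linalg.norm(np.gradient(pr,axis=0),axis=1); pk=[i for i in range(1,len(t)-1) if G[i]>=G[i-1] and G[i]>G[i+1] and G[i]>.25*G.max()]
        o[n]=[(round(t[i]*1e3,2),round(float(G[i]),1)) for i in pk]
    print(o)
E
python3 - <<'E'
from h import *
for n in('top','scene'):
    s=snap(n);print(n)
    print('sander',end='');edges(s,np.array([.5575,-.3335]),0,.101,.063,.038)
    print('mid cleat top',end='');edges(s,np.array([.556,-.334]),0,.133,.062,.018)
    print('pine',end='');edges(s,np.array([.579,-.2112]),9.1,.140,.062,.036)
    print('long',end='');edges(s,np.array([.5103,-.451]),9.9,.172,.062,.018)
    print('long plate',end='');edges(s,np.array([.5103,-.451]),9.9,.156,.062,.006)
E
```

```text
top
sander{'far': [(np.float64(-2.5), 0.5), (np.float64(-0.25), 1.2), (np.float64(4.5), 1.1)], 'near': [(np.float64(-2.75), 2.5), (np.float64(3.5), 4.9)], 'left': [(np.float64(-4.5), 1.5), (np.float64(-2.25), 3.9), (np.float64(0.0), 4.9), (np.float64(2.0), 2.9)], 'right': [(np.float64(-4.25), 1.5), (np.float64(-2.5), 1.2), (np.float64(0.0), 0.4)]}
mid cleat top{'far': [(np.float64(-5.5), 1.0), (np.float64(-1.5), 1.1), (np.float64(0.75), 0.9), (np.float64(3.25), 0.5)], 'near': [(np.float64(-4.25), 1.3), (np.float64(-2.0), 1.8), (np.float64(2.25), 0.9), (np.float64(4.5), 0.6)], 'left': [(np.float64(-3.75), 3.8), (np.float64(-1.5), 4.8), (np.float64(0.75), 2.7), (np.float64(5.5), 4.2)], 'right': [(np.float64(-3.0), 0.8), (np.float64(-0.5), 1.4), (np.float64(1.25), 1.1), (np.float64(3.75), 0.4)]}
pine{'far': [(np.float64(0.75), 2.8)], 'near': [(np.float64(-1.0), 3.6), (np.float64(3.75), 1.0)], 'left': [(np.float64(-0.25), 4.7), (np.float64(0.5), 4.6)], 'right': [(np.float64(-0.5), 3.0)]}
long{'far': [(np.float64(-1.75), 1.7), (np.float64(-1.0), 1.6)], 'near': [(np.float64(-5.0), 0.8), (n
[... 4470 characters left out ...]
7), (np.float64(4.25), 1.6), (np.float64(5.0), 1.5)], 'left': [(np.float64(-5.0), 0.2), (np.float64(-4.0), 0.4), (np.float64(-3.25), 0.5), (np.float64(-2.25), 0.6), (np.float64(-1.5), 0.7), (np.float64(-0.5), 0.6), (np.float64(0.25), 0.4), (np.float64(0.75), 0.2), (np.float64(5.25), 0.8)], 'right': [(np.float64(-5.5), 0.1), (np.float64(-4.75), 0.1), (np.float64(-4.0), 0.1), (np.float64(-3.25), 0.1), (np.float64(-2.5), 0.1), (np.float64(-1.75), 0.2), (np.float64(-1.0), 0.1), (np.float64(-0.25), 0.1), (np.float64(0.25), 0.1), (np.float64(1.0), 0.1), (np.float64(1.5), 0.1), (np.float64(2.25), 0.1), (np.float64(3.25), 0.2), (np.float64(4.0), 0.1), (np.float64(4.5), 0.2), (np.float64(5.5), 0.1)]}
```

```bash
python3 - <<'E'
from h import *
s=snap('top'); s0=dict(s); s0['pixels']=cv2.imread('pics/top0.png')[:,:,::-1].copy()
for n,c,y,L,W in(('short',(.5838,-.0848),6.2,.101,.050),('middle',(.556,-.334),0,.117,.062),('long',(.5105,-.4527),9.9,.156,.062)):
    print(n,end=' ');edges(s0,np.array(c),y,L,W,.006)
# yaw scan: sharpness of plate side edges
for n,c,y0,L,W in(('short',(.5838,-.0848),6.2,.101,.050),('middle',(.556,-.335),0,.117,.062),('long',(.5105,-.4527),9.9,.156,.062)):
    for side in(1,-1):
        pts=[]
        g=cv2.GaussianBlur(s0['pixels'],(0,0),.7).astype(np.float32);a=np.radians(y0);u=np.array([np.cos(a),np.sin(a)]);v=np.array([-u[1],u[0]])
        t=np.arange(-5,5.1,.25)/1e3;ks=np.linspace(-.42,.42,40)*L
        P=np.array([[np.r_[c+side*v*(W/2+x)+u*k,.006] for x in t] for k in ks]);m=proj(s0,P.reshape(-1,3)).astype(np.float32)
        pr=cv2.remap(g,m[:,0].reshape(40,-1),m[:,1].reshape(40,-1),cv2.INTER_LINEAR); G=np.linalg.norm(np.gradient(pr,axis=1),axis=2)**2
        e=(G*t).sum(1)/G.sum(1); f=np.polyfit(ks,e*side,1); print(n,'side',side,'offset mm',round(f[1]*side*1e3,2),'yaw',round(y0+np.degrees(f[0]),2))
E
```

```text
short {'far': [(np.float64(-0.5), 3.0), (np.float64(4.75), 1.4)], 'near': [(np.float64(-3.5), 1.5), (np.float64(-2.0), 1.4), (np.float64(4.75), 2.9)], 'left': [(np.float64(0.75), 2.9)], 'right': [(np.float64(-0.75), 4.0)]}
middle {'far': [(np.float64(-2.5), 1.8), (np.float64(-0.25), 3.3), (np.float64(1.75), 2.4)], 'near': [(np.float64(-4.0), 1.6), (np.float64(-2.0), 2.3), (np.float64(0.25), 1.5), (np.float64(3.0), 1.3), (np.float64(5.0), 1.6)], 'left': [(np.float64(-5.25), 1.3), (np.float64(-2.75), 3.5), (np.float64(-0.75), 3.2)], 'right': [(np.float64(-3.0), 1.1), (np.float64(-0.75), 3.1), (np.float64(1.5), 3.5), (np.float64(3.75), 1.8)]}
long {'far': [(np.float64(-1.75), 2.5), (np.float64(-1.0), 2.7), (np.float64(-0.5), 2.7)], 'near': [(np.float64(-1.75), 3.1)], 'left': [(np.float64(-1.25), 3.6), (np.float64(-0.5), 4.1), (np.float64(0.0), 4.1)], 'right': [(np.float64(-0.75), 3.0), (np.float64(-0.25), 3.0)]}
short side 1 offset mm 0.49 yaw 6.66
short side -1 offset mm -0.81 yaw 6.01
middle side 1 offset mm -0.95 yaw 0.33
middle side -1 offset mm -0.21 yaw -0.53
long side 1 offset mm -0.22 yaw 10.18
long side -1 offset mm -0.17 yaw 10.21
```

Call:
carry_out(motion=[[[28, 13, 0, 0, 0, 0, 100], [32, 16, 0, 0, 0, 0, 100], [32, 16, 0, 0, 0, 0, 100], [32, 15, 0, 0, 0, 0, 100], [32, 15, 0, 0, 0, 0, 100], [0, 0, 30, 0, 0, -0.08, 100], [0, 0, 30, 0, 0, -0.078, 100], [0, 0, 0, 0, 0, 0, 100]]])

```text
clock: 19.3
tool_pos: [0.5761, -0.2123, 0.0954]
eef_rot: [0.997, 0.078, -0.004, -0.001]
contact_force: [-1.1, -1.2, -0.7]
opening: 1.002
```

```bash
python3 - <<'E'
from h import *
snap('scene');plan([.580,-.2112,.0275],9.1)
E
```

```text
19.35 [ 0.5774 -0.2124  0.0975] x [ 0.988  0.154 -0.004] y [ 0.154 -0.988 -0.002] z [-0.004  0.001 -1.   ] F [-0.3 -0.1  0.2] op 0.999
shift mm [ 3.  -0.7 70. ]
turn z rad -0.005
tilt fix rv [-0.0015  0.0042  0.    ]
```

Call:
carry_out(motion=[[[1, -0.5, 25, 0, 0, 0, 100], [0, 0, 25, 0, 0, 0, 100], [0, 0, 15, 0, 0, 0, 100], [0, 0, 6, 0, 0, 0, 100], [0, 0, 0, 0, 0, 0, 85], [0, 0, 0, 0, 0, 0, 72], [0, 0, 0, 0, 0, 0, 60], [0, 0, 0, 0, 0, 0, 50]]], squeeze=20)

```text
clock: 20.15
tool_pos: [0.581, -0.211, 0.0293]
eef_rot: [0.997, 0.079, 0.001, 0.0]
contact_force: [-0.2, -0.4, 3.8]
opening: 0.704
```

Call:
carry_out(motion=[[[0, 0, 0, 0, 0, 0, 45], [0, 0, 0, 0, 0, 0, 45]]])

```text
clock: 20.35
tool_pos: [0.581, -0.2111, 0.0293]
eef_rot: [0.997, 0.079, 0.001, 0.0]
contact_force: [-0.4, -0.4, 5.6]
opening: 0.7
```

```bash
python3 - <<'E'
from h import *
plan([.5105,-.4527,.12],10.1)
E
```

```text
20.35 [ 0.581  -0.2111  0.0293] x [0.988 0.157 0.002] y [ 0.157 -0.988  0.001] z [ 0.002 -0.001 -1.   ] F [-0.4 -0.4  5.6] op 0.7
shift mm [-107.4  227.7  -90.6]
turn z rad -0.019
tilt fix rv [ 0.0011 -0.0017  0.    ]
```

Call:
carry_out(motion=[[[0, 0, -10, 0, 0, 0, 45], [0, 0, -30, 0, 0, 0, 45], [0, 0, -35, 0, 0, 0, 45], [-14, 30, 0, 0, 0, 0, 45], [-18, 38, 0, 0, 0, 0, 45], [-20, 42, 0, 0, 0, 0, 45], [-20, 42, 0, 0, 0, 0, 45], [-18, 38, 0, 0, 0, 0, 45]]])

```text
clock: 21.15
tool_pos: [0.5197, -0.4147, 0.1036]
eef_rot: [0.997, 0.078, -0.0, 0.0]
contact_force: [-0.6, -0.0, -1.3]
opening: 0.7
```

Call:
carry_out(motion=[[[-12, 26, 0, 0, 0, 0, 45], [-4.5, 11.5, 0, 0, 0, -0.019, 45], [0, 0, 15, 0, 0, 0, 45], [0, 0, 20, 0, 0, 0, 45], [0, 0, 10, 0, 0, 0, 45], [0, 0, 0, 0, 0, 0, 45], [0, 0, 0, 0, 0, 0, 45]]])

```text
clock: 21.85
tool_pos: [0.5114, -0.451, 0.0581]
eef_rot: [0.996, 0.089, -0.0, -0.0]
contact_force: [-0.3, -0.1, -1.0]
opening: 0.709
```

```bash
python3 - <<'E'
from h import *
snap('scene');plan([.5115,-.4527,.0353],10.1)
E
```

```text
21.9 [ 0.5116 -0.4516  0.0587] x [0.984 0.177 0.001] y [ 0.177 -0.984  0.   ] z [ 0.001 -0.    -1.   ] F [ 0.8 -0.4 -1.8] op 0.703
shift mm [-0.3  1.  23.4]
turn z rad 0.001
tilt fix rv [ 0.0005 -0.0008  0.    ]
```

Call:
carry_out(motion=[[[0.5, 0.8, 10, 0, 0, 0, 45], [0, 0, 8, 0, 0, 0, 45], [0, 0, 3, 0, 0, 0, 45], [0, 0, 2, 0, 0, 0, 45], [0, 0, 0.5, 0, 0, 0, 45], [0, 0, 0, 0, 0, 0, 45]]])

```text
clock: 22.5
tool_pos: [0.511, -0.4524, 0.0354]
eef_rot: [0.996, 0.088, -0.0, -0.0]
contact_force: [-2.7, 2.4, 4.6]
opening: 0.703
```

Call:
carry_out(motion=[[[0, 0, 0, 0, 0, 0, 85], [0, 0, 0, 0, 0, 0, 100], [0, 0, 0, 0, 0, 0, 100], [0, 0, -20, 0, 0, 0, 100], [0, 0, -40, 0, 0, 0, 100], [0, 0, -45, 0, 0, 0, 100], [-20, -40, 0, 0, 0, 0, 100], [-20, -40, 0, 0, 0, 0, 100]]])

```text
clock: 23.3
tool_pos: [0.4594, -0.382, 0.143]
eef_rot: [0.996, 0.088, 0.003, 0.002]
contact_force: [0.6, 1.0, -1.4]
opening: 1.0
```

Call:
carry_out(motion=[[[-20, -40, 0, 0, 0, -0.05, 100], [-20, -40, 0, 0, 0, 0, 100], [0, -48, 0, 0, 0, 0, 100], [0, -48, 0, 0, 0, 0, 100], [0, -40, 0, 0, 0, 0, 100], [0, 0, 0, 0, 0, 0, 100]]])

```text
clock: 23.9
tool_pos: [0.3733, -0.1813, 0.1414]
eef_rot: [0.994, 0.112, 0.002, 0.004]
contact_force: [-0.6, -21.7, -0.8]
opening: 0.735
```

```bash
python3 - <<'E'
from h import *
st()
s=snap('top','top6.png')
B=s['pixels'][140:255,335:450,::-1]
cv2.imwrite('pics/c10.png',cv2.resize(B,None,fx=5.2,fy=5.2,interpolation=cv2.INTER_CUBIC))
edges(s,np.array([.5105,-.4527]),10.1,.140,.062,.042)
edges(s,np.array([.5575,-.3335]),0,.101,.063,.038)
E
```

```text
23.9 [ 0.3733 -0.1813  0.1414] x [0.975 0.223 0.002] y [ 0.223 -0.975  0.009] z [ 0.004 -0.008 -1.   ] F [ -0.6 -21.7  -0.8] op 0.735
{'far': [(np.float64(-2.0), 1.5), (np.float64(-0.5), 1.3), (np.float64(0.25), 1.2), (np.float64(1.0), 1.2), (np.float64(1.75), 1.2), (np.float64(2.5), 1.2), (np.float64(3.5), 1.2)], 'near': [(np.float64(5.75), 3.2)], 'left': [(np.float64(2.0), 5.1)], 'right': [(np.float64(-2.25), 3.0)]}
{'far': [(np.float64(-0.25), 1.2), (np.float64(4.5), 1.1)], 'near': [(np.float64(-2.75), 2.5), (np.float64(3.5), 4.8)], 'left': [(np.float64(-4.5), 1.5), (np.float64(-2.25), 3.9), (np.float64(0.0), 4.9), (np.float64(2.0), 2.9)], 'right': [(np.float64(-4.25), 1.5), (np.float64(-2.5), 1.2), (np.float64(0.0), 0.4)]}
```

View pics/c10.png

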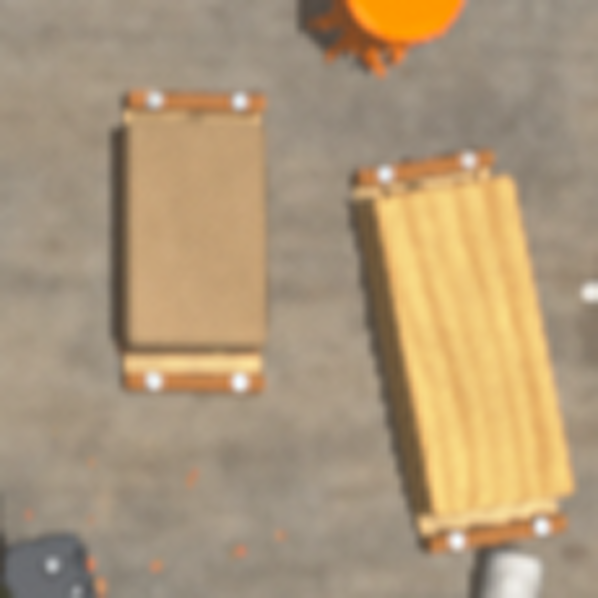

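The last sideways move ran a finger against the vise (21.7 N, under the limit). Backing off.

Call:
carry_out(motion=[[[0, 30, 0, 0, 0, 0, 100], [0, 20, -10, 0, 0, 0, 100], [0, 0, -40, 0, 0, 0, 100], [0, 0, -20, 0, 0, 0, 100]]])

```text
clock: 24.35
tool_pos: [0.3846, -0.2282, 0.2127]
eef_rot: [0.994, 0.112, 0.002, 0.001]
contact_force: [0.9, -0.4, -0.1]
opening: 1.002
```

```bash
python3 - <<'E'
from h import *
s=snap('top'); q=lambda c:F(c,335,140,5.2)
print('pine',end=' ');rect(s,q([(373,194),(514,177),(574,490),(433,514)]),.042)
print('sander',end=' ');rect(s,q([(125,120),(265,121),(266,347),(126,347)]),.038)
t=snap('scene','scene7.png');plan([.557,-.333,.12],0)
edges(s,np.array([.5105,-.4527]),10.1,.140,.062,.042)
E
```

```text
pine centre [ 0.5105 -0.4507] yaw 9.82 len 0.1379 wid 0.062
sander centre [ 0.5564 -0.3318] yaw 0.1 len 0.0986 wid 0.0606
24.45 [ 0.3854 -0.2281  0.2131] x [0.975 0.224 0.006] y [ 0.224 -0.975  0.005] z [ 0.007 -0.004 -1.   ] F [ 0.1  0.1 -1.1] op 1.002
shift mm [143.1 140.2  94.7]
turn z rad 0.226
tilt fix rv [ 0.005  -0.0062  0.    ]
{'far': [(np.float64(-2.0), 1.5), (np.float64(-0.5), 1.3), (np.float64(0.25), 1.2), (np.float64(1.0), 1.2), (np.float64(1.75), 1.2), (np.float64(2.5), 1.2), (np.float64(3.25), 1.2)], 'near': [(np.float64(5.75), 3.1)], 'left': [(np.float64(2.0), 5.1)], 'right': [(np.float64(-2.25), 3.0)]}
```

View pics/scene7.png

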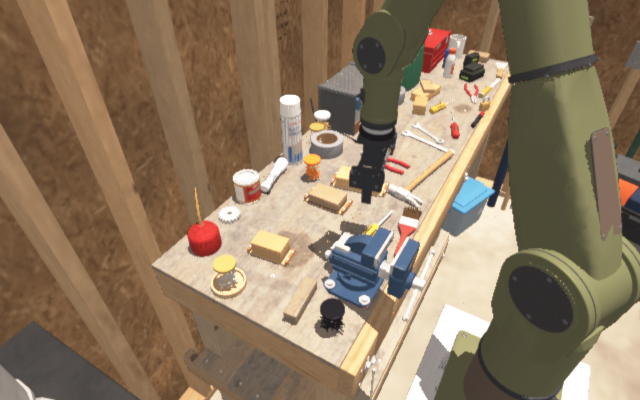

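Everything is put away. In the camera, though, the sander sits about 3 mm to the +y side of its rest's centre line, and pine only 1–2 mm. I'll regrip the sander and shift it 3 mm.

Call:
carry_out(motion=[[[24, 22, 0, 0, 0, 0, 100], [30, 30, 0, 0, 0, 0, 100], [30, 30, 0, 0, 0, 0, 100], [30, 30, 0, 0, 0, 0, 100], [29, 28, 0, 0, 0, 0, 100], [0, 0, 30, 0.005, -0.006, 0.113, 100], [0, 0, 40, 0, 0, 0.113, 100], [0, 0, 20, 0, 0, 0, 100]]], squeeze=12)

```text
clock: 25.25
tool_pos: [0.5525, -0.3298, 0.1164]
eef_rot: [1.0, -0.0, -0.006, -0.003]
contact_force: [-1.0, -0.4, -0.7]
opening: 1.003
```

Call:
carry_out(motion=[[[0, 0, 0, 0, 0, 0, 100], [0, 0, 0, 0, 0, 0, 100]]])

```text
clock: 25.45
tool_pos: [0.5541, -0.3308, 0.12]
eef_rot: [1.0, 0.001, -0.003, -0.002]
contact_force: [0.6, 0.2, -0.0]
opening: 1.0
```

```bash
python3 - <<'E'
from h import *
plan([.5560,-.3337,.036],0)
E
```

```text
25.45 [ 0.5541 -0.3308  0.12  ] x [ 1.     0.001 -0.007] y [ 0.001 -1.    -0.004] z [-0.007  0.004 -1.   ] F [ 0.6  0.2 -0. ] op 1.0
shift mm [ 2.4  3.2 84. ]
turn z rad 0.001
tilt fix rv [-0.0038  0.0066  0.    ]
```

Call:
carry_out(motion=[[[2, 3, 25, -0.005, 0.006, 0, 100], [0, 0, 30, 0, 0, 0, 100], [0, 0, 20, 0, 0, 0, 100], [0, 0, 8, 0, 0, 0, 100], [0, 0, 0, 0, 0, 0, 100], [0, 0, 0, 0, 0, 0, 100]]])

```text
clock: 26.05
tool_pos: [0.5568, -0.3345, 0.0384]
eef_rot: [1.0, 0.0, 0.001, 0.001]
contact_force: [-0.7, 0.5, 1.3]
opening: 1.002
```

```bash
python3 - <<'E'
from h import *
plan([.5560,-.3337,.036],0)
E
```

```text
26.05 [ 0.5568 -0.3345  0.0384] x [1.    0.001 0.002] y [ 0.001 -1.     0.002] z [ 0.002 -0.002 -1.   ] F [-0.7  0.5  1.3] op 1.002
shift mm [-0.8 -0.8  2.4]
turn z rad 0.001
tilt fix rv [ 0.0025 -0.0019  0.    ]
```

Call:
carry_out(motion=[[[0, 0, 0, 0, 0, 0, 80], [0, 0, 0, 0, 0, 0, 70], [0, 0, 0, 0, 0, 0, 60], [0, 0, 0, 0, 0, 0, 50], [0, 0, -3, 0, 0, 0, 50], [0, 0, -2, 0, 0, 0, 50], [0, 0, 0, 0, 0, 0, 50]]])

```text
clock: 26.75
tool_pos: [0.5558, -0.3339, 0.0419]
eef_rot: [1.0, 0.0, -0.0, 0.001]
contact_force: [0.0, 0.1, -0.3]
opening: 0.714
```

```bash
python3 - <<'E'
from h import *
plan([.5560,-.3367,.036],0)
E
```

```text
26.75 [ 0.5558 -0.3339  0.0419] x [ 1.     0.001 -0.   ] y [ 0.001 -1.     0.001] z [-0.    -0.001 -1.   ] F [ 0.   0.1 -0.3] op 0.714
shift mm [0.2 2.8 5.9]
turn z rad 0.001
tilt fix rv [ 0.0013  0.0005 -0.    ]
```

Call:
carry_out(motion=[[[-0.5, 2.8, 0, 0, 0, 0, 50], [0, 0, 2, 0, 0, 0, 50], [0, 0, 2, 0, 0, 0, 50], [0, 0, 1, 0, 0, 0, 50], [0, 0, 0, 0, 0, 0, 50], [0, 0, 0, 0, 0, 0, 50]]])

```text
clock: 27.35
tool_pos: [0.555, -0.3369, 0.0372]
eef_rot: [1.0, 0.0, -0.0, 0.001]
contact_force: [-1.4, 0.9, 5.1]
opening: 0.711
```

Call:
carry_out(motion=[[[0, 0, 0, 0, 0, 0, 85], [0, 0, 0, 0, 0, 0, 100], [0, 0, 0, 0, 0, 0, 100], [0, 0, -20, 0, 0, 0, 100], [0, 0, -40, 0, 0, 0, 100], [0, 0, -45, 0, 0, 0, 100], [0, 0, -45, 0, 0, 0, 100], [-20, -20, 0, 0, 0, 0, 100]]])

```text
clock: 28.15
tool_pos: [0.541, -0.3208, 0.1932]
eef_rot: [1.0, -0.001, 0.007, 0.005]
contact_force: [0.1, 0.5, 0.1]
opening: 1.0
```

Call:
carry_out(motion=[[[-35, -25, 0, 0, 0, 0, 100], [-40, -25, 0, 0, 0, 0, 100], [-40, -25, 0, 0, 0, 0, 100], [0, 0, 0, 0, 0, 0, 100], [0, 0, 0, 0, 0, 0, 100]]])

```text
clock: 28.65
tool_pos: [0.4195, -0.2411, 0.1869]
eef_rot: [1.0, 0.001, -0.001, 0.0]
contact_force: [1.4, -0.6, -0.3]
opening: 1.0
```

```bash
python3 - <<'E'
from h import *
st()
s=snap('top','top8.png');edges(s,np.array([.556,-.3355]),0,.101,.063,.038)
B=s['pixels'][110:260,170:450,::-1]
cv2.imwrite('pics/c11.png',cv2.resize(B,None,fx=2.85,fy=2.85,interpolation=cv2.INTER_CUBIC))
E
```

```text
28.65 [ 0.4195 -0.2411  0.1869] x [ 1.     0.001 -0.001] y [ 0.001 -1.     0.001] z [-0.001 -0.001 -1.   ] F [ 1.4 -0.6 -0.3] op 1.0
{'far': [(np.float64(-2.5), 1.4), (np.float64(2.25), 2.1)], 'near': [(np.float64(-4.25), 2.1), (np.float64(-2.25), 2.5), (np.float64(2.25), 4.1), (np.float64(3.75), 3.4)], 'left': [(np.float64(-4.75), 2.5), (np.float64(-2.5), 4.6), (np.float64(-0.25), 4.3), (np.float64(4.25), 3.6)], 'right': [(np.float64(-4.0), 1.3), (np.float64(-2.0), 1.3), (np.float64(0.25), 0.7)]}
```

View pics/c11.png

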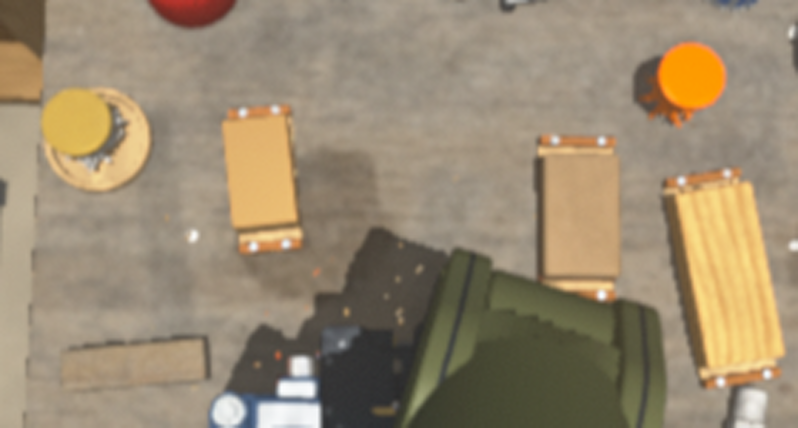

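The sander now straddles its rest's centre line (its left and right edges are even about y = -0.3355), and nothing touches the robot. Handing in.

```bash
python3 -c "
from plant import ticket; print(ticket.finish_job())"
```

```text
the job is handed in; nothing more can be done
None
```

I took the pile apart from the top (jar, carton, sanding block, pine block) and put each thing on its own rest. I handed the job in at about 29 s with the gripper open and clear.

**Last checks in the top camera:**

| Thing | Off the centre of its rest | Squareness |
|---|---|---|
| Jar | within about 1 mm, upright | – |
| Carton | about 1 mm | within about 1.5° |
| Sanding block | about 1 mm across, after one correction | about 0° |
| Pine block | about 1–2 mm across | within about 0.4° |

**Problems and disagreements:**
- **Sanding block:** it first sat about 3 mm to one side, so I regripped it and shifted it. In the last picture the arm hid part of its near end.
- **Vise:** after the pine block was down, one finger bumped the vise while the arm moved aside, with 21.7 N at the wrist. I backed off at once and saw nothing displaced.
- **Camera and robot:** for the sanding and pine blocks, the camera and the robot's own position differed by up to 2 mm. I trusted the camera's view of thing and rest together.

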